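Load the blade honer with its power locked off

ROBOT

A 6-joint arm with a two-finger parallel gripper is mounted at the origin on the work surface. World frame = base frame: x ahead of the robot, y to its left, z up, the work surface at z = 0. Lengths are in mm, angles in rad, forces in N, time in s.
With the tool pointing down it reaches from about 300 to 775 mm from the base axis. Payload 14.6 kg.
Tool frame: the origin (TCP) lies on the centre line of the jaws, within the pads' length; the fingertips stand ahead of it and the grasp point (between the pads) is the TCP (manip.tip_reach is the z of the fingertips in the tool frame, in mm); z points along the fingers, y is the direction in which the jaws open and shut (so a half turn about z gives the same grasp; the last joint's range is limited). The gripper opens to 94 mm and grips with 3 to 60 N. Pads are 16 mm wide; open, the fingers measure 119 mm over their backs; the gripper's body (75 mm by 177 mm) begins 78 mm behind the grasp point.
Start: joints at [1.1, 0.3, 1.521, -0, 1.321, -0.067], TCP at [216.1, 505.757, 224.446] pointing down, gripper open.
Joint ranges: [-3.03, 3.03], [-0.79, 2.21], [0.23, 2.52], [-1.04, 4.18], [0, 3.07], [-2.55, 2.55]. Speed limits (rad/s): [2.22, 2.22, 2.57, 3.14, 3.14, 3.14].

INTERFACE

Orientations are given as [roll, pitch, yaw] about the fixed x, y, z axes, in that order (R = Rz(yaw) Ry(pitch) Rx(roll)).
In Python, from cell import manip, camera, search_frame, masks_of, tip_of gives the robot as it stands.
- The arm moves only by the tool send_rows, never from a script. Its argument "plan" is a list of rows, each an object with "travel": the shift along the tool's x, y, z in mm, a list of three; "delta_rot": the turn, a rotation vector about the tool's x, y, z in degrees, a list of three; "fingers": the gripper's target within -1 to 1 (shut at 1, half-way at 0, fully open at -1). In form: [{"travel": [dx, dy, dz], "delta_rot": [wx, wy, wz], "fingers": fingers}, ...]. A call has 1 to 20 rows; each row shifts and turns the commanded pose from where the row before left it, along the tool's axes as they then stand; what a row does not reach is not made up. A row lasts 1/8 s, in which the tool goes at most 62.5 mm and 10.7 degrees, less where a joint would pass 70% of its speed; a pose out of reach is approached as far as the arm can. A call is refused whole if a number of a shift passes 62.5 or a number of a turn 10.7, either way. A call with a gripper value outside its range is refused whole. The fingers move at their own pace and stop on an object; "grip_force" is the grip in N (left out, the last holds). Time passes only in rows, so rows that do not move let the fingers close. It gives the time, the measured TCP pose, the force and the opening at its end, in the units of the state.
- manip.read_state(): the state, without advancing time (a new reading comes with each control period).
- camera(name): name is "scene" or "top" or "wrist"; returns a dict with "color" (420x560x3 uint8, red, green, blue), "z_map" (420x560 float32, mm along the optical axis (not along the pixel's ray), 0 where there is no reading), "fov_y" (degrees; the focal length in pixels is half the picture's height over the tangent of half this angle, whatever the lens; pixels are square), "cx", "cy" (the principal point, pixels), "world_from_camera" (4x4, takes a point from camera to world coordinates); the wrist camera has in their place "tool_from_camera" (4x4, takes a point from camera to tool coordinates, whose origin is the TCP and whose axes are the flange's). Camera axes: x right, y up, looking along -z (the intrinsics and any distortion apply to the point x, -y, -z); pixel columns grow to the right and rows downward; lengths in mm; the calibration is good to about 2 mm. A picture is of the moment at which its call begins: read the wrist's pose just before it.
- manip.sign_off(): hands the job in, once; it reports no verdict.
Trained networks look in the newest picture that a camera, given by its name, has taken for a name from the list of things; names that differ only in an ending like _2 or _b are one class to them, and where a whole thing is asked for, a point or a joint stands for the part that bears it (a point fixed in the world has none). Each returns a list of dicts, best first, with "confidence" (0 to 1); they miss things now and then, are a little off and sometimes report something else, mostly with a low value. They report only what shows in the picture. A call takes as long as a camera call.
- search_frame(name, camera): "at" ([x, y, z] in mm, in the coordinates of the camera as it stood for that picture, good to about 4 mm: the middle of the surface that is visible of it).
- masks_of(name, camera): "region" (420x560 bool, what is visible of it).
- tip_of(name, camera): "at" ([x, y, z] in mm, in the coordinates of the camera as it stood for that picture, good to about 4 mm: a listed point, or the origin of a listed thing).
The state is a dict: "clock": time; "joints": joint angles; "qd": joint speeds; "effort": joint torques, N m; "eef_pos": TCP position; "eef_rot": TCP orientation; "wrist_force": force on the tool from outside, world axes, zero at the start; "moment": the same for the moment, N m; "finger_gap": finger opening in mm.
Only numpy, scipy, OpenCV 4.12 (cv2) and the standard library are available. Lean on these libraries where they do the work, as an engineer would, in place of code of your own. Each camera call takes 0.05 s, during which the arm holds its last target. There are 200 camera calls.

TASK

Before touching any blade, pull the isolator's red bat outward and flip it from the green to the red side so that it locks there with the power off. Then lay every scraper blade from the bench on a bed of its own in the honer, straight along it with the notch over that bed's brass pin, and press it down until its bed is fully home. Last, pull the bat and flip it back to green so that it drops into its lock; handle blades only while the power is off, and leave the tin, the spray can and the bottle where they stand.

Things in the scene. Friction and masses are not known exactly. Their poses are not given: they have to be found in the camera images.
- isolator: Fixed yellow box 100 x 120 x 60 mm high; origin under its centre. On top a green lamp at +y (power on), a red one at -y (off), a red bat handle between. The bat tilts about a level axis along the box's x, 55 mm above the origin. Two steel gate ridges (x = 12 to 22 mm either side, 12 mm thick in y, up to z = 93 mm) stop the bat's crossbar unless the bat is pulled out.
- bat_tilt (a joint): Tilt of the bat in rad, 0 upright, positive towards the green lamp (box +y), negative towards the red one (box -y), stops at +0.46 and -0.46. It rests locked at 0.33 to 0.46 on one side. Light friction keeps it where it is left.
- bat_pull (a joint): How far the bat is pulled outward along its own length, in m: 0 fully in, 0.015 at its stop. A spring draws it in (4 N at 0, 8.5 N at the stop). The crossbar clears the gate only when pulled out 10 mm or more (pull 13 mm, then swing across); it drops fully in, and locks, only beyond about 0.33 rad on either side.
- bat_head (a point): Point on the bat's centre line, 75 mm from the tilt axis when fully in; its z axis runs outward along the bat. The red grip head, 54 to 90 mm from the tilt axis, is flat-sided: 22 mm along the box's x (pinch it so, closing along the tilt axis), 18 mm thick. A steel crossbar (46 mm along x, 8 x 8 mm) lies 30 to 38 mm from the axis.
- honer: Blue blade honer fixed to the bench: base 130 (x) x 280 (y) x 29 mm high, origin at the centre of its underside, z up, a grey cowl 55 mm high along its far (+x) side from x = 75 to 125 mm. Three blade beds side by side along y, 85 mm apart, each with a brass pin at its far end.
- bed0 (a joint): How far bed 0 (left, y = +85 mm in the honer's frame) is pressed down, in m: 0 raised (top 40 mm above the bench), 0.010 fully home (top at 30 mm). It starts raised or nearly so. An aluminium pad 70 (x) x 36 mm (y), its centre 43 mm nearer the robot (honer -x) than its pin. No spring: it goes down under about 8 N and stays where it is left.
- pin0 (a point): Centre of the top of bed 0's brass pin: 8 mm in diameter, fixed, its top 54 mm above the bench, at x = +40 mm in the honer's frame.
- bed1 (a joint): How far bed 1 (middle, y = 0 in the honer's frame) is pressed down, in m: 0 raised (top 40 mm above the bench), 0.010 fully home (top at 30 mm). It starts raised or nearly so. An aluminium pad 70 (x) x 36 mm (y), its centre 43 mm nearer the robot (honer -x) than its pin. No spring: it goes down under about 8 N and stays where it is left.
- pin1 (a point): Centre of the top of bed 1's brass pin: 8 mm in diameter, fixed, its top 54 mm above the bench, at x = +40 mm in the honer's frame.
- bed2 (a joint): How far bed 2 (right, y = -85 mm in the honer's frame) is pressed down, in m: 0 raised (top 40 mm above the bench), 0.010 fully home (top at 30 mm). It starts raised or nearly so. An aluminium pad 70 (x) x 36 mm (y), its centre 43 mm nearer the robot (honer -x) than its pin. No spring: it goes down under about 8 N and stays where it is left.
- pin2 (a point): Centre of the top of bed 2's brass pin: 8 mm in diameter, fixed, its top 54 mm above the bench, at x = +40 mm in the honer's frame.
- blade0: Flat steel blade 100 (x) x 50 x 5 mm, 160 g, on the bench; may be absent. Origin at the centre of its underside, z up. A notch 12 mm wide is cut in the middle of its +x end (x = 25 to 50 mm, open). An orange grip rib, 50 mm along x, 14 wide, 25 high, stands on its middle (top at z = 30 mm). In a bed its +x end points to the honer's +x (far) side, the pin in the notch.
- notch0 (a point): Point on the underside of blade 0, in the middle of its notch, 33 mm from the blade's origin along its +x: this goes over the pin.
- blade1: Flat steel blade 100 (x) x 50 x 5 mm, 160 g, on the bench; may be absent. Origin at the centre of its underside, z up. A notch 12 mm wide is cut in the middle of its +x end (x = 25 to 50 mm, open). An orange grip rib, 50 mm along x, 14 wide, 25 high, stands on its middle (top at z = 30 mm). In a bed its +x end points to the honer's +x (far) side, the pin in the notch.
- notch1 (a point): Point on the underside of blade 1, in the middle of its notch, 33 mm from the blade's origin along its +x: this goes over the pin.
- blade2: Flat steel blade 100 (x) x 50 x 5 mm, 160 g, on the bench; may be absent. Origin at the centre of its underside, z up. A notch 12 mm wide is cut in the middle of its +x end (x = 25 to 50 mm, open). An orange grip rib, 50 mm along x, 14 wide, 25 high, stands on its middle (top at z = 30 mm). In a bed its +x end points to the honer's +x (far) side, the pin in the notch.
- notch2 (a point): Point on the underside of blade 2, in the middle of its notch, 33 mm from the blade's origin along its +x: this goes over the pin.
- tin: Bystander: small tin with a blue label, 68 mm in diameter, 65 mm high; origin under its centre.
- spray: Bystander: spray can with a red cap, 62 mm in diameter, 170 mm high; origin under its centre.
- hardener: Bystander: white hardener bottle with a yellow cap, 84 mm in diameter, 160 mm high; origin under its centre.

How it is judged:
By the outcome, as a careful person would: the job done as asked, in the order asked, and still so for the second after the job is handed in, with the robot touching nothing.
Of blade0, blade1, blade2 only 2 to 3 are there at a start; the rules pass over those that are not, and their reading is None.
At some moment in a run one of blade0, blade1, blade2 may be knocked a few centimetres aside while the robot is not near it.
Once in a run the grip may slacken for a moment while it holds something.
It also fails if it takes over 210 s, if anything falls off the work surface, if the arm or the gripper's body presses on something with over 40 N, if the wrist force passes 120 N, or if a joint passes its speed limit or range.

## Working session

There is one attempt and no reset: what is moved stays moved. The work goes in short steps, Python scripts to look and compute and a tool call to move; the robot and the scene stay as the last step left them, time stands still between calls to the robot, and variables do not carry over. Pictures are saved under pics/ and viewed, about 12 in all and at most 16, crops included, and the job is handed in when it is done.

Besides the shell and the picture viewer there is one more tool, called after "Emit:" as name(argument=value, ...), one argument or row to a line, values as JSON. send_rows: Moves the arm, as the interface text tells. Its arguments: {"type":"object","properties":{"plan":{"type":"array"},"grip_force":{"type":"number"}},"required":["plan"]}

```bash
ls; mkdir -p pics
cat > h.py <<'E'
import numpy as np, cv2
from scipy.spatial.transform import Rotation as R
from cell import manip, camera, search_frame, masks_of, tip_of
def T_tool(s):
    T=np.eye(4); T[:3,:3]=R.from_euler('xyz',s['eef_rot']).as_matrix(); T[:3,3]=s['eef_pos']; return T
def cam(name):
    s=manip.read_state(); c=camera(name)
    c['W']=c['world_from_camera'] if 'world_from_camera' in c else T_tool(s)@c['tool_from_camera']
    c['W']=np.array(c['W']); return c
def toW(c,p): return (c['W']@np.r_[p,1])[:3]
def cloud(c):
    z=c['z_map']; h,w=z.shape; f=h/2/np.tan(np.radians(c['fov_y'])/2)
    v,u=np.mgrid[:h,:w]; P=np.stack([(u-c['cx'])/f*z,-(v-c['cy'])/f*z,-z],-1)
    return P@c['W'][:3,:3].T+c['W'][:3,3]
def save(c,n,crop=None):
    im=c['color'][:,:,::-1]
    if crop: a,b,x,y=crop; im=cv2.resize(im[a:b,x:y],None,fx=2,fy=2)
    cv2.imwrite('pics/'+n+'.png',im)
E
cat > l.py <<'E'
from h import *
np.set_printoptions(precision=1,suppress=True)
print(manip.read_state())
for n in ('top','scene'):
    c=cam(n); save(c,n+'0'); print(n,c['fov_y'],c['cx'],c['cy'],c['W'].tolist(), [k for k in c])
    for t in 'isolator bat_head honer pin0 pin1 pin2 blade0 notch0 tin spray hardener'.split():
        print(t,[(round(d['confidence'],2),toW(c,d['at'])) for d in tip_of(t,n)])
E
python3 l.py
```

```text
pics
{'clock': 0.0, 'joints': array([ 1.1,  0.3,  1.5, -0. ,  1.3, -0.1]), 'qd': array([ 0.,  0.,  0.,  0.,  0., -0.]), 'effort': array([ -0. , -53.2, -35.3,   0.1,   0. ,  -0. ]), 'eef_pos': array([216. , 505.5, 223.9]), 'eef_rot': array([-3.1, -0. ,  2.7]), 'wrist_force': array([ 1.1,  0. , -0.3]), 'moment': array([-0.,  0., -0.]), 'finger_gap': 94.20626952286679}
top 52.876462688868315 282.247642631329 205.8803601420944 [[0.010443714557268743, 0.9830743165042277, -0.1829093137486224, 377.504775889359], [-0.9998837065391636, 0.012299794758765815, 0.00901601055878184, 31.781297710721592], [0.011113155436244112, 0.18279388195078605, 0.9830884469352754, 1076.0796520426115], [0.0, 0.0, 0.0, 1.0]] ['color', 'z_map', 'fov_y', 'cx', 'cy', 'world_from_camera', 'W']
isolator [(0.76, array([ 484.4, -369.8,   -2.4])), (0.35, array([458.9, 355.8,  -0.7]))]
bat_head [(0.45, array([ 483.3, -333. ,  124.2]))]
honer [(0.73, array([642.8,  58.1,  -0.3]))]
pin0 [(0.65, array([679.3, 149.5,  52.7])), (0.61, array([683.8,  65.4,  51.6]))]
pin1 [(0.65, array([679.3, 149.5,  52.7])), (0.61, array([683.8
[... 962 characters left out ...]
95, array([645.1,  63. ,   4.5]))]
pin0 [(0.9, array([669.4, 147.9,  57.4])), (0.9, array([682.1,  65.8,  53.2])), (0.68, array([692.9, -21.9,  53.4]))]
pin1 [(0.9, array([669.4, 147.9,  57.4])), (0.9, array([682.1,  65.8,  53.2])), (0.68, array([692.9, -21.9,  53.4]))]
pin2 [(0.9, array([669.4, 147.9,  57.4])), (0.9, array([682.1,  65.8,  53.2])), (0.68, array([692.9, -21.9,  53.4]))]
blade0 [(0.74, array([ 437.9, -130.9,   -1. ])), (0.7, array([451.8, 356.6,   4. ]))]
notch0 [(0.77, array([ 463.9, -147.2,    0.5])), (0.76, array([466. , 323.5,  -0.6]))]
tin [(0.78, array([429.9, 178.8,   3.6]))]
spray [(0.71, array([ 681.9, -240.8,   -1.4]))]
hardener [(0.68, array([618.5, 379.3,   2.4]))]
```

View pics/top0.png

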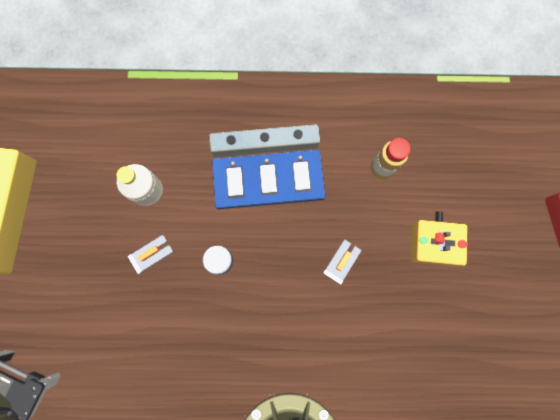

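View pics/scene0.png

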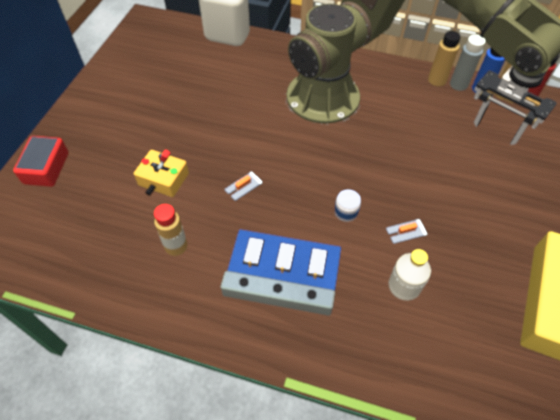

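Two blades show: top picture (345,262) near the isolator and (150,254) beside the bottle; the honer is at (268,180), the isolator at (442,243) with the bat tilted to green. No third blade is visible.

```bash
cat >> h.py <<'E'
np.set_printoptions(precision=2,suppress=True)
def plan(pos,yaw=None):
    "turn first by wz, then total shift in the turned tool frame (tool down)"
    s=manip.read_state(); y0=s['eef_rot'][2]; yaw=y0 if yaw is None else yaw
    d=np.array(pos)-s['eef_pos']; Rm=R.from_euler('xyz',[np.pi,0,yaw]).as_matrix()
    w=np.degrees(-((yaw-y0+np.pi)%(2*np.pi)-np.pi))
    print('eef',s['eef_pos'],'rot',s['eef_rot'],'wz',w,'shift',Rm.T@d)
def rect(P,m):
    r=cv2.minAreaRect(P[m][:,:2].astype(np.float32)); return r
E
cat > a.py <<'E'
from h import *
print(manip.tip_reach)
print(np.array(camera('wrist')['tool_from_camera']),camera('wrist')['fov_y'])
for n in ('top','scene'):
    c=cam(n); P=cloud(c)
    r=masks_of('isolator',n)[0]['region']; m=r&(abs(P[...,2]-60)<6); print(n,'iso',rect(P,m),P[m][:,2].mean())
    for b in masks_of('blade0',n):
        m=b['region']&(P[...,2]>-5)&(P[...,2]<60); print('blade',b['confidence'],m.sum(),rect(P,m))
plan([430,-360,300],np.pi/2)
E
python3 a.py
```

```text
19.0
[[  -0.      0.97    0.26   74.1 ]
 [   1.      0.      0.      0.7 ]
 [   0.      0.26   -0.97 -159.37]
 [   0.      0.      0.      1.  ]] 67.35712571915134
top iso ((483.5660400390625, -365.266845703125), (119.62307739257812, 100.04427337646484), 85.23273468017578) 60.002212754465944
blade 0.74 813 ((438.0956115722656, -132.04092407226562), (53.29707717895508, 103.04109191894531), 57.996726989746094)
blade 0.66 768 ((451.89508056640625, 352.742431640625), (51.881046295166016, 99.63386535644531), 34.8049201965332)
blade 0.53 166 ((434.4595642089844, 180.75088500976562), (68.82025146484375, 74.36648559570312), 39.89541244506836)
scene iso ((483.25653076171875, -364.10791015625), (122.37236022949219, 103.138671875), 85.30254364013672) 61.25906844372865
blade 0.88 449 ((436.51666259765625, -129.42752075195312), (53.88188171386719, 100.12220001220703), 58.144622802734375)
blade 0.65 562 ((449.48828125, 353.6844482421875), (54.83174133300781, 103.22962951660156), 33.04408264160156)
blade 0.21 353 ((632.0217895507812, 145.72508239746094), (85.48338317871094, 37.0509033203125), 6.841858863830566)
eef [216.09 505.75 224.44] rot [-3.14 -0.    2.74] wz 66.86530051492801 shift [-865.75  213.91  -75.56]
```

Emit:
send_rows(
  plan=[
    {"travel":[0,0,0],"delta_rot":[0,0,9],"fingers":-1},
    {"travel":[0,0,0],"delta_rot":[0,0,9],"fingers":-1},
    {"travel":[0,0,0],"delta_rot":[0,0,9],"fingers":-1},
    {"travel":[0,0,0],"delta_rot":[0,0,9],"fingers":-1},
    {"travel":[0,0,0],"delta_rot":[0,0,9],"fingers":-1},
    {"travel":[0,0,0],"delta_rot":[0,0,9],"fingers":-1},
    {"travel":[0,0,0],"delta_rot":[0,0,9],"fingers":-1},
    {"travel":[0,0,0],"delta_rot":[0,0,8.6],"fingers":-1},
    {"travel":[-47.5,18.9,-2],"delta_rot":[0,0,0],"fingers":-1},
    {"travel":[-47.5,18.9,-2],"delta_rot":[0,0,0],"fingers":-1},
    {"travel":[-47.5,18.9,-2],"delta_rot":[0,0,0],"fingers":-1},
    {"travel":[-47.5,18.9,-2],"delta_rot":[0,0,0],"fingers":-1},
    {"travel":[-47.5,18.9,-2],"delta_rot":[0,0,0],"fingers":-1},
    {"travel":[-47.5,18.9,-2],"delta_rot":[0,0,0],"fingers":-1},
    {"travel":[-47.5,18.9,-2],"delta_rot":[0,0,0],"fingers":-1},
    {"travel":[-47.5,18.9,-2],"delta_rot":[0,0,0],"fingers":-1},
    {"travel":[-47.5,18.9,-2],"delta_rot":[0,0,0],"fingers":-1},
    {"travel":[-47.5,18.9,-2],"delta_rot":[0,0,0],"fingers":-1},
    {"travel":[-47.5,18.9,-2],"delta_rot":[0,0,0],"fingers":-1},
    {"travel":[-47.5,18.9,-2],"delta_rot":[0,0,0],"fingers":-1},
  ],
)

```text
clock: 4.1
eef_pos: [395.3, -82.8, 248.8]
eef_rot: [3.141, 0.0, 1.488]
wrist_force: [0.7, 0.9, -0.3]
finger_gap: 93.7
```

Emit:
send_rows(
  plan=[
    {"travel":[-47.5,18.9,-2],"delta_rot":[0,0,0],"fingers":-1},
    {"travel":[-47.5,18.9,-2],"delta_rot":[0,0,0],"fingers":-1},
    {"travel":[-47.5,18.9,-2],"delta_rot":[0,0,0],"fingers":-1},
    {"travel":[-47.5,18.9,-2],"delta_rot":[0,0,0],"fingers":-1},
    {"travel":[-47.5,18.9,-2],"delta_rot":[0,0,0],"fingers":-1},
    {"travel":[-47.5,18.9,-2],"delta_rot":[0,0,0],"fingers":-1},
    {"travel":[0,0,0],"delta_rot":[0,0,0],"fingers":-0.3},
  ],
)

```text
clock: 4.97
eef_pos: [484.4, -376.8, 259.0]
eef_rot: [-3.14, -0.001, 1.486]
wrist_force: [0.0, 1.0, 0.1]
finger_gap: 86.9
```

```bash
cat > b.py <<'E'
from h import *
c=cam('wrist'); save(c,'w1'); P=cloud(c)
s=manip.read_state(); print(s['eef_pos'],s['eef_rot'],s['joints'],s['finger_gap'])
r=masks_of('isolator','wrist')[0]['region']; m=r&(abs(P[...,2]-60)<4); print('iso',rect(P,m),P[m][:,2].mean())
bm=masks_of('bat_head','wrist'); print([(b['confidence'],b['region'].sum()) for b in bm])
hsv=cv2.cvtColor(c['color'],cv2.COLOR_RGB2HSV)
red=((hsv[...,0]<8)|(hsv[...,0]>172))&(hsv[...,1]>150)&(P[...,2]>95)&(P[...,2]<160)
print('red',red.sum(),P[red].mean(0),P[red].min(0),P[red].max(0)); t=red&(P[...,2]>P[red][:,2].max()-6); print('top',P[t].mean(0),rect(P,red))
for t in ('bat_head','isolator'): print(t,[(d['confidence'],toW(c,d['at'])) for d in tip_of(t,'wrist')])
E
python3 b.py
```

```text
[ 484.34 -375.18  259.43] [-3.14 -0.    1.49] [-0.72  0.42  1.28  0.    1.45 -0.63] 83.44850732596863
iso ((483.4433288574219, -364.690185546875), (117.12000274658203, 98.03392791748047), 85.0639877319336) 59.324557480473615
[(0.68, np.int64(966))]
red 1574 [ 599.96 -277.09  144.09] [ 475.71 -347.74  113.37] [ 687.34 -222.75  159.99]
top [ 663.63 -246.67  157.09] ((574.5960083007812, -286.7896423339844), (226.15818786621094, 45.89130783081055), 23.74547576904297)
bat_head [(0.65, array([ 486.83, -332.53,  124.11]))]
isolator [(0.94, array([ 481.75, -364.62,   -4.16])), (0.29, array([ 484.75, -334.55,  122.11]))]
```

View pics/w1.png

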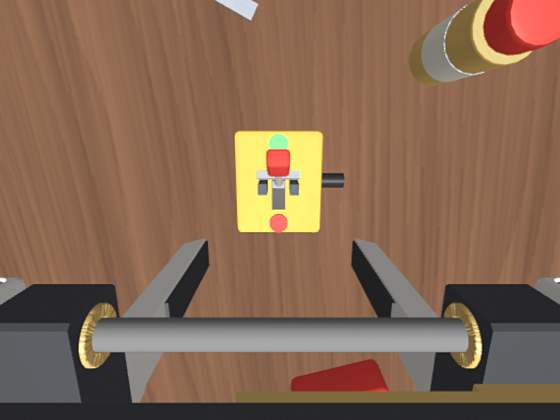

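The wrist picture shows the isolator with the bat (278,163) leaning to green, crossbar (278,175), ridges at (263,187)/(294,187); box at (483.5,-364.7), yaw -4.9°, tilt ≈0.43, agreeing with the top camera.

Emit:
send_rows(
  plan=[
    {"travel":[0,0,0],"delta_rot":[0,-6.15,0],"fingers":-0.3},
    {"travel":[0,0,0],"delta_rot":[0,-6.15,0],"fingers":-0.3},
    {"travel":[0,0,0],"delta_rot":[0,-6.15,0],"fingers":-0.3},
    {"travel":[0,0,0],"delta_rot":[0,-6.15,0],"fingers":-0.3},
    {"travel":[31.6,-0.6,8.8],"delta_rot":[0,0,0],"fingers":-0.3},
    {"travel":[31.6,-0.6,8.8],"delta_rot":[0,0,0],"fingers":-0.3},
    {"travel":[31.5,-0.6,8.8],"delta_rot":[0,0,0],"fingers":-0.3},
    {"travel":[0,0,0],"delta_rot":[0,0,0],"fingers":-0.3},
    {"travel":[0,0,0],"delta_rot":[0,0,0],"fingers":-0.3},
  ],
)

```text
clock: 6.35
eef_pos: [489.2, -299.7, 198.3]
eef_rot: [3.14, 0.43, 1.488]
wrist_force: [0.3, -0.9, 0.8]
finger_gap: 61.0
```

```bash
cat > iso.py <<'E'
from h import *
# tool error relative to bat line (tilt t, distance L)
import sys
t,L=float(sys.argv[1]),float(sys.argv[2])
a=np.radians(-4.85); bx=np.array([np.cos(a),np.sin(a),0]); by=np.array([-np.sin(a),np.cos(a),0])
piv=np.array([483.5,-364.7,55]); ax=by*np.sin(t)+np.array([0,0,np.cos(t)])
s=manip.read_state(); T=T_tool(s)
want=np.c_[np.cross(bx,-ax),bx,-ax]
print(s['eef_pos'],s['joints'],s['wrist_force'],s['finger_gap'])
print('shift',T[:3,:3].T@(piv+L*ax-s['eef_pos']),'rot',np.degrees(R.from_matrix(T[:3,:3].T@want).as_rotvec()))
E
python3 iso.py .43 75
```

```text
[ 489.25 -299.67  198.27] [-0.44  0.31  1.63 -0.46  1.09 -0.17] [ 0.3  -0.94  0.81] 60.96628227656015
shift [ 0.39 -0.43 82.44] rot [0.14 0.   0.1 ]
```

Emit:
send_rows(
  plan=[
    {"travel":[0,-0.2,20],"delta_rot":[0,0,0],"fingers":-0.3},
    {"travel":[0.3,-0.2,20],"delta_rot":[0,0,0],"fingers":-0.3},
    {"travel":[0,0,20],"delta_rot":[0,0,0],"fingers":-0.3},
    {"travel":[0,0,20],"delta_rot":[0,0,0],"fingers":-0.3},
    {"travel":[0,0,0],"delta_rot":[0,0,0],"fingers":0},
    {"travel":[0,0,0],"delta_rot":[0,0,0],"fingers":1},
    {"travel":[0,0,0],"delta_rot":[0,0,0],"fingers":1},
    {"travel":[0,0,0],"delta_rot":[0,0,0],"fingers":1},
    {"travel":[0,0,0],"delta_rot":[0,0,0],"fingers":1},
    {"travel":[0,0,0],"delta_rot":[0,0,0],"fingers":1},
    {"travel":[0,0,0],"delta_rot":[0,0,0],"fingers":1},
  ],
  grip_force=45,
)

```text
clock: 7.72
eef_pos: [486.1, -332.2, 124.5]
eef_rot: [3.141, 0.43, 1.488]
wrist_force: [0.2, 2.4, 4.8]
finger_gap: 21.7
```

```bash
python3 iso.py .43 75
```

```text
[ 486.07 -332.21  124.55] [-0.5   0.42  1.66 -0.49  0.94 -0.14] [0.15 2.43 4.8 ] 21.73733935939243
shift [-0.63  0.18  1.8 ] rot [ 0.08 -0.02  0.1 ]
```

Emit:
send_rows(
  plan=[
    {"travel":[0,0,-5],"delta_rot":[0,0,0],"fingers":1},
    {"travel":[0,0,-5],"delta_rot":[0,0,0],"fingers":1},
    {"travel":[0,0,-4],"delta_rot":[0,0,0],"fingers":1},
    {"travel":[0,0,0],"delta_rot":[0,0,0],"fingers":1},
    {"travel":[0,0,0],"delta_rot":[0,0,0],"fingers":1},
  ],
)

```text
clock: 8.35
eef_pos: [486.4, -326.6, 136.4]
eef_rot: [3.142, 0.429, 1.488]
wrist_force: [4.9, -5.8, -7.3]
finger_gap: 21.4
```

```bash
python3 iso.py .43 89
```

```text
[ 486.36 -326.58  136.42] [-0.49  0.4   1.66 -0.49  0.96 -0.15] [ 4.86 -5.83 -7.29] 21.38568285175161
shift [-0.81  0.37  0.95] rot [ 0.06 -0.05  0.12]
```

Emit:
send_rows(
  plan=[
    {"travel":[-9.55,0,0.51],"delta_rot":[0,6.16,0],"fingers":1},
    {"travel":[-9.55,0,0.51],"delta_rot":[0,6.16,0],"fingers":1},
    {"travel":[-9.55,0,0.51],"delta_rot":[0,6.16,0],"fingers":1},
    {"travel":[-9.55,0,0.51],"delta_rot":[0,6.16,0],"fingers":1},
    {"travel":[-9.55,0,0.51],"delta_rot":[0,6.16,0],"fingers":1},
    {"travel":[-9.55,0,0.51],"delta_rot":[0,6.16,0],"fingers":1},
    {"travel":[-9.55,0,0.51],"delta_rot":[0,6.16,0],"fingers":1},
    {"travel":[-9.55,0,0.51],"delta_rot":[0,6.16,0],"fingers":1},
    {"travel":[0,0,0],"delta_rot":[0,0,0],"fingers":1},
    {"travel":[0,0,0],"delta_rot":[0,0,0],"fingers":1},
    {"travel":[0,0,0],"delta_rot":[0,0,0],"fingers":1},
  ],
)

```text
clock: 9.72
eef_pos: [480.2, -400.1, 136.1]
eef_rot: [-3.141, -0.431, 1.488]
wrist_force: [2.4, 1.2, -8.4]
finger_gap: 21.4
```

```bash
python3 iso.py -.43 89
```

```text
[ 480.15 -400.12  136.12] [-0.87  0.71  1.17  0.3   1.57 -0.84] [ 2.41  1.2  -8.35] 21.360537724196394
shift [-1.48  0.34 -0.44] rot [-0.09 -0.08  0.09]
```

Emit:
send_rows(
  plan=[
    {"travel":[-1,0,4],"delta_rot":[0,0,0],"fingers":1},
    {"travel":[0,0,5],"delta_rot":[0,0,0],"fingers":1},
    {"travel":[0,0,5],"delta_rot":[0,0,0],"fingers":1},
    {"travel":[0,0,0],"delta_rot":[0,0,0],"fingers":1},
    {"travel":[0,0,0],"delta_rot":[0,0,0],"fingers":1},
  ],
)

```text
clock: 10.35
eef_pos: [480.7, -396.2, 126.0]
eef_rot: [3.139, -0.429, 1.489]
wrist_force: [-2.3, -0.7, 12.3]
finger_gap: 21.7
```

```bash
python3 iso.py -.43 75
```

```text
[ 480.69 -396.19  125.98] [-0.87  0.71  1.19  0.3   1.55 -0.84] [-2.26 -0.71 12.32] 21.655774721236863
shift [-0.85  0.14  2.69] rot [0.06 0.06 0.14]
```

Emit:
send_rows(
  plan=[
    {"travel":[0,0,0],"delta_rot":[0,0,0],"fingers":-0.3},
    {"travel":[0,0,0],"delta_rot":[0,0,0],"fingers":-0.3},
    {"travel":[0,0,0],"delta_rot":[0,0,0],"fingers":-0.3},
    {"travel":[0,0,-20],"delta_rot":[0,0,0],"fingers":-0.3},
    {"travel":[0,0,-30],"delta_rot":[0,0,0],"fingers":-0.3},
    {"travel":[0,0,-40],"delta_rot":[0,0,0],"fingers":-0.3},
    {"travel":[0,0,-40],"delta_rot":[0,-6.15,0],"fingers":-0.3},
    {"travel":[0,0,0],"delta_rot":[0,-6.15,0],"fingers":-0.3},
    {"travel":[0,0,0],"delta_rot":[0,-6.15,0],"fingers":-0.3},
    {"travel":[0,0,0],"delta_rot":[0,-6.15,0],"fingers":-0.3},
    {"travel":[0,0,0],"delta_rot":[0,0,0],"fingers":-0.3},
  ],
)

```text
clock: 11.72
eef_pos: [476.5, -448.6, 242.5]
eef_rot: [3.141, -0.001, 1.49]
wrist_force: [-0.4, 0.4, -0.8]
finger_gap: 60.9
```

```bash
cat > c.py <<'E'
from h import *
c=cam('wrist'); save(c,'w2')
print([(d['confidence'],toW(c,d['at'])) for d in tip_of('bat_head','wrist')])
c=cam('top'); 
for b in tip_of('blade0','top')+tip_of('notch0','top'): print(b['confidence'],toW(c,b['at']))
P=cloud(c)
for b in masks_of('blade0','top'):
    m=b['region']&(P[...,2]>-5)&(P[...,2]<60); print('blade',b['confidence'],m.sum(),rect(P,m))
plan([400,-130,230],2.59)
E
python3 c.py
```

```text
[(0.75, array([ 481.59, -393.6 ,  125.37]))]
0.88 [456.45 355.07  -1.01]
0.74 [ 438.63 -128.85    1.03]
0.85 [470.5  326.94   1.35]
0.85 [ 462.93 -148.67    3.49]
0.28 [ 437.11 -127.47    0.33]
blade 0.65 734 ((452.52520751953125, 352.87353515625), (52.65576171875, 100.30978393554688), 33.72669982910156)
eef [ 475.85 -450.1   241.43] rot [-3.14 -0.    1.49] wz -63.17892052609936 shift [232.35 232.87  11.43]
```

View pics/w2.png

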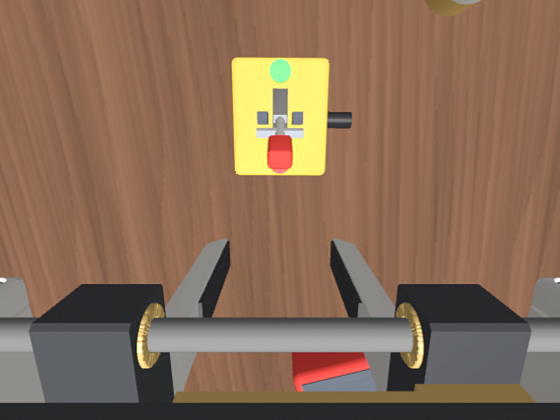

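The bat head (280,150) now leans to red with the crossbar (280,133) past the ridges (262/297,118): locked off. Next, blade A.

Emit:
send_rows(
  plan=[
    {"travel":[0,0,0],"delta_rot":[0,0,9.8],"fingers":-0.5},
    {"travel":[0,0,0],"delta_rot":[0,0,9.8],"fingers":-0.5},
    {"travel":[0,0,0],"delta_rot":[0,0,9.8],"fingers":-0.5},
    {"travel":[0,0,0],"delta_rot":[0,0,9.8],"fingers":-0.5},
    {"travel":[0,0,0],"delta_rot":[0,0,9.8],"fingers":-0.5},
    {"travel":[0,0,0],"delta_rot":[0,0,9.8],"fingers":-0.5},
    {"travel":[0,0,0],"delta_rot":[0,0,9.8],"fingers":-0.5},
    {"travel":[0,0,0],"delta_rot":[0,0,9.8],"fingers":-0.5},
    {"travel":[0,0,0],"delta_rot":[0,0,9.8],"fingers":-0.5},
    {"travel":[0,0,0],"delta_rot":[0,0,9.8],"fingers":-0.5},
    {"travel":[0,0,0],"delta_rot":[0,0,9.8],"fingers":-0.5},
    {"travel":[0,0,0],"delta_rot":[0,0,9.6],"fingers":-0.5},
  ],
)

```text
clock: 13.52
eef_pos: [476.0, -449.9, 241.5]
eef_rot: [-3.14, 0.001, -0.567]
wrist_force: [-0.1, 0.2, -0.6]
finger_gap: 70.4
```

Emit:
send_rows(
  plan=[
    {"travel":[-25.2,-31.3,0],"delta_rot":[0,0,0],"fingers":-0.5},
    {"travel":[-25.2,-31.3,0],"delta_rot":[0,0,0],"fingers":-0.5},
    {"travel":[-25.2,-31.3,0],"delta_rot":[0,0,0],"fingers":-0.5},
    {"travel":[-25.2,-31.3,0],"delta_rot":[0,0,0],"fingers":-0.5},
    {"travel":[-25.2,-31.3,15],"delta_rot":[0,0,0],"fingers":-0.5},
    {"travel":[-25.2,-31.3,25],"delta_rot":[0,0,0],"fingers":-0.5},
    {"travel":[-25.2,-31.3,25],"delta_rot":[0,0,0],"fingers":-0.5},
    {"travel":[-25.2,-31.3,26],"delta_rot":[0,0,0],"fingers":-0.5},
    {"travel":[0,0,0],"delta_rot":[0,0,0],"fingers":-0.5},
    {"travel":[0,0,0],"delta_rot":[0,0,0],"fingers":-0.5},
  ],
)

```text
clock: 14.78
eef_pos: [439.1, -130.9, 151.9]
eef_rot: [-3.14, -0.0, -0.561]
wrist_force: [-0.2, -1.3, -0.5]
finger_gap: 70.7
```

```bash
cat > d.py <<'E'
from h import *
import sys
c=cam('wrist'); save(c,sys.argv[1]); P=cloud(c); T=T_tool(manip.read_state())
hsv=cv2.cvtColor(c['color'],cv2.COLOR_RGB2HSV)
r=masks_of('blade0','wrist'); print([(b['confidence'],b['region'].sum()) for b in r])
m=r[0]['region']&(abs(P[...,2]-5)<4); print('plate',rect(P,m),P[m][:,2].mean())
o=(hsv[...,0]>5)&(hsv[...,0]<22)&(hsv[...,1]>150)&(abs(P[...,2]-30)<5)
o=o&cv2.dilate(r[0]['region'].astype(np.uint8),np.ones((25,25))).astype(bool); print('rib',o.sum(),rect(P,o),P[o].mean(0))
for t in ('blade0','notch0'): print(t,[(d['confidence'],toW(c,d['at'])) for d in tip_of(t,'wrist')][:2])
s=manip.read_state(); print(s['eef_pos'],np.degrees(s['eef_rot']),s['joints'])
E
python3 d.py w3
```

```text
[(0.96, np.int64(4735))]
plate ((472.1860046386719, -148.72854614257812), (49.70933532714844, 99.03274536132812), 57.979793548583984) 4.120314904662314
rib 681 ((472.6343078613281, -149.22265625), (12.575176239013672, 48.43616485595703), 58.084293365478516) [ 471.44 -148.31   29.04]
blade0 [(0.98, array([ 476.31, -147.9 ,    1.13]))]
notch0 [(0.65, array([ 501.5 , -168.24,    0.32]))]
[ 438.9  -131.07  151.75] [-179.92   -0.01  -32.2 ] [-0.37  0.17  1.86  0.    1.11  1.76]
```

View pics/w3.png

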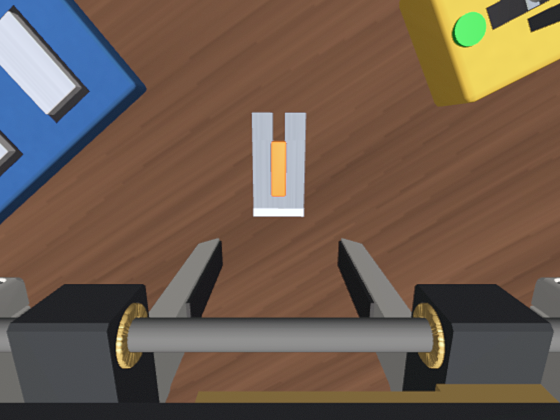

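Wrist picture: blade straight up-image, notch at (279,125), rib (279,168), lying ~39 mm further along +x than before; perhaps knocked. Checking against the top camera.

```bash
cat > e.py <<'E'
from h import *
c=cam('top'); P=cloud(c)
for b in tip_of('blade0','top')+tip_of('notch0','top'): print(b['confidence'],toW(c,b['at']))
for b in masks_of('blade0','top'):
    m=b['region']&(P[...,2]>-5)&(P[...,2]<60); print('blade',b['confidence'],m.sum(),rect(P,m))
E
python3 e.py
```

```text
0.76 [458.27 356.13   2.27]
0.56 [471.16 325.56   2.3 ]
blade 0.84 751 ((452.5738220214844, 352.57574462890625), (51.79307174682617, 99.48602294921875), 34.11967086791992)
```

Emit:
send_rows(
  plan=[
    {"travel":[19,-1.4,0],"delta_rot":[0,0,0],"fingers":-0.5},
    {"travel":[19,-1.4,20],"delta_rot":[0,0,0],"fingers":-0.5},
    {"travel":[0,0,35],"delta_rot":[0,0,0],"fingers":-0.5},
    {"travel":[0,0,30],"delta_rot":[0,0,0],"fingers":-0.5},
    {"travel":[0,0,0],"delta_rot":[0,0,0],"fingers":-0.5},
    {"travel":[0,0,0],"delta_rot":[0,0,0],"fingers":-0.5},
  ],
)

```text
clock: 15.92
eef_pos: [472.8, -148.2, 67.5]
eef_rot: [-3.14, -0.001, -0.561]
wrist_force: [1.0, 0.4, -0.3]
finger_gap: 70.4
```

```bash
python3 d.py w4
```

```text
[(0.76, np.int64(8010))]
plate ((471.953369140625, -148.66409301757812), (50.20121383666992, 100.53839111328125), 57.53486251831055) 4.099540592089433
rib 496 ((472.6976318359375, -149.45986938476562), (12.757098197937012, 48.55127716064453), 57.55269241333008) [ 469.06 -146.7    28.72]
blade0 [(0.73, array([ 477.61, -141.95,    2.24]))]
notch0 [(0.96, array([ 501.51, -165.97,    0.81]))]
[ 472.75 -148.13   67.32] [-179.91   -0.07  -32.14] [-0.38  0.38  1.82  0.    0.94  1.75]
```

Emit:
send_rows(
  plan=[
    {"travel":[-0.5,0.5,20],"delta_rot":[0,0,0],"fingers":-0.5},
    {"travel":[0,0,20],"delta_rot":[0,0,0],"fingers":-0.3},
    {"travel":[0,0,0],"delta_rot":[0,0,0],"fingers":0.3},
    {"travel":[0,0,0],"delta_rot":[0,0,0],"fingers":1},
    {"travel":[0,0,0],"delta_rot":[0,0,0],"fingers":1},
    {"travel":[0,0,0],"delta_rot":[0,0,0],"fingers":1},
    {"travel":[0,0,0],"delta_rot":[0,0,0],"fingers":1},
    {"travel":[0,0,0],"delta_rot":[0,0,0],"fingers":1},
  ],
  grip_force=50,
)

```text
clock: 17.12
eef_pos: [471.7, -148.1, 26.5]
eef_rot: [-3.14, 0.0, -0.561]
wrist_force: [-1.3, 0.7, 3.7]
finger_gap: 13.8
```

Run:
```python
from h import *
s=manip.read_state(); print(s['finger_gap'],s['wrist_force'])
for z in (0,):
    a=np.radians(4.7)
    plan([640,-25,130],a)
```

```text
13.751413982958809 [-1.34  0.72  3.7 ]
eef [ 471.66 -148.11   26.51] rot [-3.14  0.   -0.56] wz -36.832469893743365 shift [ 177.86 -108.91 -103.49]
```

Emit:
send_rows(
  plan=[
    {"travel":[0,0,-20],"delta_rot":[0,0,0],"fingers":1},
    {"travel":[0,0,-40],"delta_rot":[0,0,0],"fingers":1},
    {"travel":[0,0,-44],"delta_rot":[0,0,0],"fingers":1},
    {"travel":[0,0,0],"delta_rot":[0,0,-7.4],"fingers":1},
    {"travel":[0,0,0],"delta_rot":[0,0,-7.4],"fingers":1},
    {"travel":[0,0,0],"delta_rot":[0,0,-7.4],"fingers":1},
    {"travel":[0,0,0],"delta_rot":[0,0,-7.4],"fingers":1},
    {"travel":[0,0,0],"delta_rot":[0,0,-7.2],"fingers":1},
    {"travel":[29.6,-18.2,0],"delta_rot":[0,0,0],"fingers":1},
    {"travel":[29.6,-18.2,0],"delta_rot":[0,0,0],"fingers":1},
    {"travel":[29.6,-18.2,0],"delta_rot":[0,0,0],"fingers":1},
    {"travel":[29.6,-18.2,0],"delta_rot":[0,0,0],"fingers":1},
    {"travel":[29.6,-18.2,0],"delta_rot":[0,0,0],"fingers":1},
    {"travel":[29.6,-18.2,0],"delta_rot":[0,0,0],"fingers":1},
    {"travel":[0,0,0],"delta_rot":[0,0,0],"fingers":1},
    {"travel":[0,0,0],"delta_rot":[0,0,0],"fingers":1},
  ],
)

```text
clock: 19.12
eef_pos: [639.2, -25.1, 129.9]
eef_rot: [-3.14, 0.001, 0.081]
wrist_force: [0.0, -0.3, -1.4]
finger_gap: 13.4
```

```bash
cat > f.py <<'E'
from h import *
import sys
c=cam('wrist'); save(c,sys.argv[1]); P=cloud(c); s=manip.read_state(); T=T_tool(s)
Q=(P-T[:3,3])@T[:3,:3]   # tool frame
print(s['eef_pos'],np.degrees(s['eef_rot']),s['finger_gap'],s['wrist_force'])
hsv=cv2.cvtColor(c['color'],cv2.COLOR_RGB2HSV)
dep=Q[...,2]
pl=(abs(dep-float(sys.argv[2]))<3)&(abs(Q[...,1])<40)&(abs(Q[...,0])<70)&(c['z_map']>0)
if pl.sum()>50: print('held plate tool',pl.sum(),rect(Q,pl),dep[pl].mean())
for t in ('pin0','notch0','honer'): print(t,[(d['confidence'],toW(c,d['at']),T[:3,:3].T@(toW(c,d['at'])-T[:3,3])) for d in tip_of(t,'wrist')][:3])
top=(abs(P[...,2]-54)<2.5)&(c['z_map']>0)&(hsv[...,1]>80)&(hsv[...,0]<40)
n,l,st,ce=cv2.connectedComponentsWithStats(top.astype(np.uint8))
for i in range(1,n):
    if 10<st[i][4]<400: print('brass',st[i][4],ce[i],'world',P[l==i].mean(0),'tool',Q[l==i].mean(0))
base=(abs(P[...,2]-29)<3)&(hsv[...,0]>100)&(hsv[...,0]<130)&(hsv[...,1]>120); print('base',rect(P,base) if base.sum()>50 else None)
bed=(abs(P[...,2]-40)<4)&(hsv[...,1]<60)
n,l,st,ce=cv2.connectedComponentsWithStats(bed.astype(np.uint8))
for i in range(1,n):
    if st[i][4]>400: print('bed',st[i][4],rect(P,l==i),P[l==i][:,2].mean())
E
python3 f.py w5 21.5
```

```text
[639.1  -25.37 130.21] [-179.92    0.03    4.64] 13.572049540661853 [ 0.03 -0.85 -1.8 ]
held plate tool 5112 ((2.2009506225585938, -1.0046157836914062), (97.93221282958984, 50.29738998413086), 0.07057846337556839) 22.66936558076539
pin0 [(0.72, array([691.63, -20.26,  50.36]), array([52.81, -0.73, 79.82])), (0.6, array([683.58,  60.85,  51.42]), array([ 51.35, -82.23,  78.88]))]
notch0 [(0.89, array([677.54, -20.23, 104.44]), array([38.74, -1.98, 25.75]))]
honer [(0.79, array([643.37,  65.76,  -0.46]), array([ 11.7 , -90.3 , 130.79]))]
brass 84 [279.25 153.82] world [694.12 -19.7   53.06] tool [55.34 -1.09 77.12]
brass 87 [165.25 156.52] world [685.31  64.51  52.86] tool [ 53.37 -85.74  77.45]
brass 92 [ 51.82 158.96] world [676.7  148.71  52.82] tool [  51.6  -170.37   77.61]
base ((580.0728759765625, 60.37250518798828), (259.5950927734375, 291.322509765625), 5.920370101928711)
bed 1007 ((667.307861328125, -22.072025299072266), (37.765838623046875, 35.21550750732422), 6.1817402839660645) 37.19578244513986
bed 3482 ((642.5462036132812, 60.414634704589844), (70.16744232177734, 36.37900161743164), 5.687805652618408) 37.324813794398516
bed 3608 ((633.9912109375, 144.62452697753906), (69.920166015625, 37.48225021362305), 6.336109638214111) 37.83408336484075
```

View pics/w5.png

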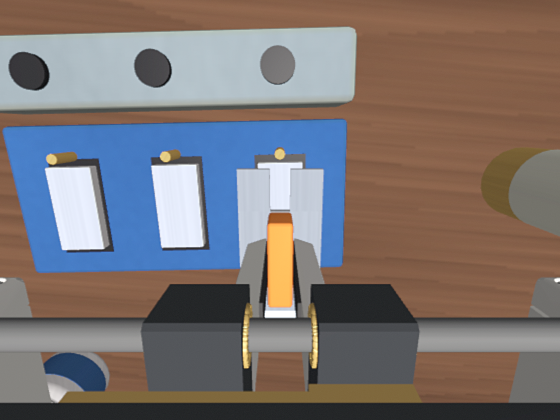

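Wrist picture: held blade with notch mouth (280,180), pin 2 at (279,154) dead ahead; pins 0/1 at (52,159),(165,157). The honer yaw from the pins is 5.9°, so turn 1.3° more.

Emit:
send_rows(
  plan=[
    {"travel":[0,0,0],"delta_rot":[0,0,-1.26],"fingers":1},
    {"travel":[10.2,0.6,0],"delta_rot":[0,0,0],"fingers":1},
    {"travel":[10.3,0.5,0],"delta_rot":[0,0,0],"fingers":1},
    {"travel":[0,0,20],"delta_rot":[0,0,0],"fingers":1},
    {"travel":[0,0,20],"delta_rot":[0,0,0],"fingers":1},
    {"travel":[0,0,0],"delta_rot":[0,0,0],"fingers":1},
    {"travel":[0,0,0],"delta_rot":[0,0,0],"fingers":1},
  ],
)

```text
clock: 20.2
eef_pos: [660.3, -23.9, 90.6]
eef_rot: [-3.14, -0.0, 0.103]
wrist_force: [0.3, 0.0, -1.5]
finger_gap: 13.8
```

```bash
python3 f.py w6 21.5
```

```text
[660.46 -23.88  91.07] [-179.93   -0.06    5.92] 13.762044517423831 [-0.53  0.62 -0.59]
held plate tool 5094 ((2.0389785766601562, -0.7354240417480469), (50.07316970825195, 97.79645538330078), 89.92877197265625) 22.871628749513697
pin0 [(0.97, array([687.61,  62.58,  53.49]), array([ 35.89, -83.16,  37.71])), (0.96, array([678.69, 150.73,  54.52]), array([  36.12, -171.76,   36.79])), (0.78, array([690.63, -17.43,  55.34]), array([30.63, -3.26, 35.76]))]
notch0 [(0.75, array([695.13, -18.28,  65.35]), array([35.03, -1.97, 25.76])), (0.16, array([693.34, -19.66,  55.31]), array([33.1 , -0.76, 35.8 ]))]
honer [(0.85, array([644.08,  64.06,   2.29]), array([ -7.31, -89.05,  88.88])), (0.43, array([676.41, 147.69,  53.75]), array([  33.54, -168.96,   37.55]))]
brass 120 [ 14.32 192.44] world [676.87 148.5   52.94] tool [  34.08 -169.72   38.37]
brass 117 [146.8  192.47] world [685.52  64.47  52.99] tool [ 34.   -85.25  38.22]
brass 117 [279.44 192.38] world [694.27 -19.57  53.14] tool [34.03 -0.75 37.97]
base ((646.9493408203125, 56.64860534667969), (127.78962707519531, 270.2694396972656), 6.134557247161865)
bed 4640 ((634.0997924804688, 144.9876251220703), (70.0214614868164, 37.68302917480469), 5.977275371551514) 37.808674085647354
bed 4303 ((642.6700439453125, 60.3218994140625), (70.27916717529297, 36.67329025268555), 5.891751766204834) 37.300619936687326
```

View pics/w6.png

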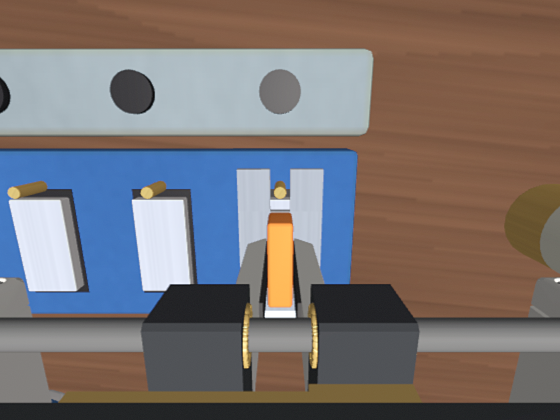

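Pin 2 at (279,192) sits centred in the notch, and all three pins have the same tool x. Lowering.

Emit:
send_rows(
  plan=[
    {"travel":[0,0,12],"delta_rot":[0,0,0],"fingers":1},
    {"travel":[0,0,8],"delta_rot":[0,0,0],"fingers":1},
    {"travel":[0,0,4],"delta_rot":[0,0,0],"fingers":1},
    {"travel":[0,0,0],"delta_rot":[0,0,0],"fingers":1},
  ],
)

```text
clock: 20.9
eef_pos: [660.1, -23.8, 66.0]
eef_rot: [-3.14, 0.0, 0.103]
wrist_force: [-0.8, -1.0, -1.1]
finger_gap: 13.5
```

Emit:
send_rows(
  plan=[
    {"travel":[0,0,3],"delta_rot":[0,0,0],"fingers":1},
    {"travel":[0,0,3],"delta_rot":[0,0,0],"fingers":1},
    {"travel":[0,0,3],"delta_rot":[0,0,0],"fingers":1},
    {"travel":[0,0,2],"delta_rot":[0,0,0],"fingers":1},
    {"travel":[0,0,0],"delta_rot":[0,0,0],"fingers":1},
  ],
)

```text
clock: 21.52
eef_pos: [660.6, -23.8, 56.5]
eef_rot: [-3.141, -0.002, 0.103]
wrist_force: [-2.7, 1.2, 9.3]
finger_gap: 13.6
```

Emit:
send_rows(
  plan=[
    {"travel":[0,0,1.5],"delta_rot":[0,0,0],"fingers":1},
    {"travel":[0,0,0],"delta_rot":[0,0,0],"fingers":1},
    {"travel":[0,0,0],"delta_rot":[0,0,0],"fingers":1},
  ],
)

```text
clock: 21.9
eef_pos: [660.7, -23.8, 56.4]
eef_rot: [-3.141, -0.002, 0.103]
wrist_force: [-9.5, 0.3, 21.6]
finger_gap: 13.5
```

Emit:
send_rows(
  plan=[
    {"travel":[0,0,2],"delta_rot":[0,0,0],"fingers":1},
    {"travel":[0,0,0],"delta_rot":[0,0,0],"fingers":1},
    {"travel":[0,0,0],"delta_rot":[0,0,0],"fingers":1},
  ],
)

```text
clock: 22.28
eef_pos: [660.8, -23.8, 56.3]
eef_rot: [-3.141, -0.003, 0.103]
wrist_force: [-18.0, 1.2, 37.7]
finger_gap: 13.7
```

Emit:
send_rows(
  plan=[
    {"travel":[0,0,-3],"delta_rot":[0,0,0],"fingers":1},
    {"travel":[0,0,0],"delta_rot":[0,0,0],"fingers":0},
    {"travel":[0,0,0],"delta_rot":[0,0,0],"fingers":0},
    {"travel":[0,0,0],"delta_rot":[0,0,0],"fingers":0},
    {"travel":[0,0,-10],"delta_rot":[0,0,0],"fingers":0},
    {"travel":[0,0,-30],"delta_rot":[0,0,0],"fingers":0},
    {"travel":[0,0,-50],"delta_rot":[0,0,0],"fingers":0},
    {"travel":[0,0,-40],"delta_rot":[0,0,0],"fingers":-0.3},
    {"travel":[0,0,0],"delta_rot":[0,0,0],"fingers":-0.3},
    {"travel":[0,0,0],"delta_rot":[0,0,0],"fingers":-0.3},
  ],
)

```text
clock: 23.52
eef_pos: [659.9, -23.9, 184.5]
eef_rot: [-3.14, 0.0, 0.103]
wrist_force: [-0.4, 1.1, -0.3]
finger_gap: 60.8
```

```bash
cat > g.py <<'E'
from h import *
c=cam('wrist'); save(c,'w7'); P=cloud(c); s=manip.read_state(); print(s['eef_pos'],np.degrees(s['eef_rot']),s['joints'])
hsv=cv2.cvtColor(c['color'],cv2.COLOR_RGB2HSV)
for z in (40,35,30):
    m=(abs(P[...,2]-z+1)<2)&(hsv[...,1]<70)&(c['z_map']>0); n,l,st,ce=cv2.connectedComponentsWithStats(m.astype(np.uint8))
    for i in range(1,n):
        if st[i][4]>400: print(z,st[i][4],ce[i],rect(P,l==i),P[l==i].mean(0))
m=(hsv[...,0]>5)&(hsv[...,0]<20)&(hsv[...,1]>170)&(abs(P[...,2]-59)<5); print('rib',m.sum(),rect(P,m),P[m].mean(0))
c=cam('top'); P=cloud(c)
for b in tip_of('blade0','top')+tip_of('notch0','top'): print(b['confidence'],toW(c,b['at']))
for b in masks_of('blade0','top'):
    m=b['region']&(P[...,2]>-5)&(P[...,2]<60); print('blade',b['confidence'],m.sum(),rect(P,m))
plan([453,353,200],np.radians(123))
E
python3 g.py
```

```text
[659.79 -23.93 183.88] [-179.9     0.08    5.92] [-0.09  0.58  1.22  0.    1.35  1.37]
40 2081 [110.88 210.86] ((634.3786010742188, 144.60427856445312), (69.14997863769531, 36.74562454223633), 5.77661657333374) [635.26 144.71  37.99]
40 1528 [195.19 210.63] ((642.9912719726562, 60.35643005371094), (69.03450775146484, 35.77711868286133), 5.760336399078369) [644.11  60.56  37.67]
35 3653 [279.67 200.88] ((661.0358276367188, -23.088472366333008), (99.961669921875, 49.956871032714844), 5.820987224578857) [661.58 -23.    34.1 ]
30 451 [126.43 205.53] ((634.1056518554688, 144.614013671875), (80.97372436523438, 41.06835174560547), 5.344472408294678) [639.29 133.42  28.75]
rib 27 ((662.7501831054688, -23.267372131347656), (47.878089904785156, 11.32394027709961), 5.651650428771973) [670.13 -21.99  58.11]
0.69 [454.72 357.98   0.98]
0.7 [469.97 324.46   3.82]
0.67 [ 485.81 -371.71   -1.7 ]
blade 0.59 4028 ((668.0529174804688, 129.54434204101562), (190.49908447265625, 152.3356170654297), 6.472043991088867)
blade 0.57 747 ((452.57965087890625, 352.7913513183594), (52.27222442626953, 99.93213653564453), 34.57339859008789)
eef [659.98 -23.93 184.06] rot [-3.14  0.    0.1 ] wz -117.07740668296678 shift [428.86  31.7  -15.94]
```

View pics/w7.png

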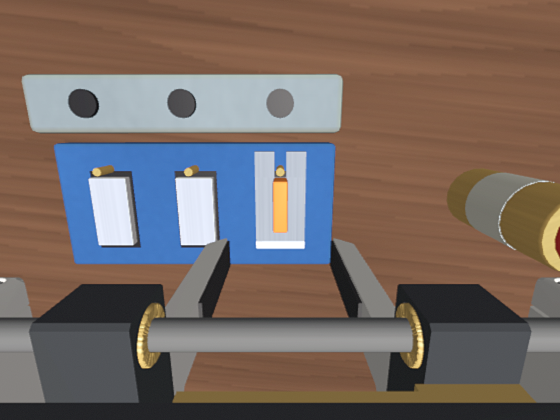

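Blade A is seated on bed 2: plate (280,200) with the pin at (280,172) in the notch, plate top 34–35 mm, bed home. Now to blade B.

Emit:
send_rows(
  plan=[
    {"travel":[0,0,0],"delta_rot":[0,0,-9.85],"fingers":-0.3},
    {"travel":[0,0,0],"delta_rot":[0,0,-9.85],"fingers":-0.3},
    {"travel":[0,0,0],"delta_rot":[0,0,-9.85],"fingers":-0.3},
    {"travel":[0,0,0],"delta_rot":[0,0,-9.85],"fingers":-0.3},
    {"travel":[0,0,0],"delta_rot":[0,0,-9.85],"fingers":-0.3},
    {"travel":[0,0,0],"delta_rot":[0,0,-9.85],"fingers":-0.3},
    {"travel":[0,0,0],"delta_rot":[0,0,-9.85],"fingers":-0.3},
    {"travel":[0,0,0],"delta_rot":[0,0,-9.85],"fingers":-0.3},
    {"travel":[0,0,0],"delta_rot":[0,0,-9.85],"fingers":-0.3},
    {"travel":[0,0,0],"delta_rot":[0,0,-9.85],"fingers":-0.3},
    {"travel":[0,0,0],"delta_rot":[0,0,-9.85],"fingers":-0.3},
    {"travel":[0,0,0],"delta_rot":[0,0,-9.85],"fingers":-0.3},
  ],
)

```text
clock: 25.28
eef_pos: [660.1, -24.0, 184.5]
eef_rot: [3.141, -0.002, 2.172]
wrist_force: [-0.1, 0.0, -0.2]
finger_gap: 61.3
```

Emit:
send_rows(
  plan=[
    {"travel":[42.8,3.9,0],"delta_rot":[0,0,0],"fingers":-0.4},
    {"travel":[42.8,3.9,0],"delta_rot":[0,0,0],"fingers":-0.4},
    {"travel":[42.8,3.9,0],"delta_rot":[0,0,0],"fingers":-0.4},
    {"travel":[42.8,3.9,0],"delta_rot":[0,0,0],"fingers":-0.4},
    {"travel":[42.8,3.9,0],"delta_rot":[0,0,0],"fingers":-0.4},
    {"travel":[42.8,3.9,0],"delta_rot":[0,0,0],"fingers":-0.4},
    {"travel":[42.8,3.9,0],"delta_rot":[0,0,0],"fingers":-0.4},
    {"travel":[42.8,3.9,0],"delta_rot":[0,0,0],"fingers":-0.4},
    {"travel":[42.8,3.9,0],"delta_rot":[0,0,0],"fingers":-0.4},
    {"travel":[42.8,3.9,0],"delta_rot":[0,0,0],"fingers":-0.4},
    {"travel":[0,0,20],"delta_rot":[0,0,0],"fingers":-0.4},
    {"travel":[0,0,20],"delta_rot":[0,0,0],"fingers":-0.4},
    {"travel":[0,0,0],"delta_rot":[0,0,0],"fingers":-0.4},
    {"travel":[0,0,0],"delta_rot":[0,0,0],"fingers":-0.4},
  ],
)

```text
clock: 27.02
eef_pos: [452.7, 352.4, 146.2]
eef_rot: [3.14, -0.001, 2.166]
wrist_force: [-0.3, 0.9, 0.7]
finger_gap: 65.8
```

```bash
python3 d.py w8
```

```text
[(0.57, np.int64(4722)), (0.2, np.int64(585))]
plate ((451.0209045410156, 354.2000732421875), (50.066253662109375, 99.91374969482422), 33.65496063232422) 4.242559160058895
rib 18 ((450.2397766113281, 356.1105651855469), (10.715073585510254, 45.52287292480469), 34.28410339355469) [442.04 369.71  27.85]
blade0 [(0.87, array([456.48, 354.03,  -0.79]))]
notch0 [(0.92, array([471.48, 328.64,   0.56]))]
[452.66 352.35 146.14] [179.89  -0.06 124.12] [0.6  0.42 1.54 0.   1.17 0.  ]
```

View pics/w8.png

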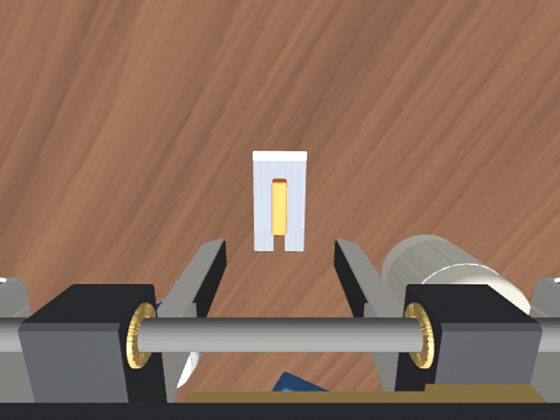

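Blade B at (279,203), notch (280,242) toward the fingers, bottle at (455,285) with some 25 mm to spare. Grasping.

Emit:
send_rows(
  plan=[
    {"travel":[2.4,0.2,20],"delta_rot":[0,0,0.5],"fingers":-0.4},
    {"travel":[0,0,30],"delta_rot":[0,0,0],"fingers":-0.4},
    {"travel":[0,0,30],"delta_rot":[0,0,0],"fingers":-0.4},
    {"travel":[0,0,20],"delta_rot":[0,0,0],"fingers":-0.4},
    {"travel":[0,0,10],"delta_rot":[0,0,0],"fingers":-0.4},
    {"travel":[0,0,9],"delta_rot":[0,0,0],"fingers":-0.2},
    {"travel":[0,0,0],"delta_rot":[0,0,0],"fingers":0.3},
    {"travel":[0,0,0],"delta_rot":[0,0,0],"fingers":1},
    {"travel":[0,0,0],"delta_rot":[0,0,0],"fingers":1},
    {"travel":[0,0,0],"delta_rot":[0,0,0],"fingers":1},
    {"travel":[0,0,0],"delta_rot":[0,0,0],"fingers":1},
    {"travel":[0,0,0],"delta_rot":[0,0,0],"fingers":1},
  ],
)

```text
clock: 28.72
eef_pos: [451.3, 354.6, 26.7]
eef_rot: [3.141, -0.001, 2.158]
wrist_force: [-0.0, -0.7, 1.7]
finger_gap: 13.3
```

Run:
```python
from h import *
s=manip.read_state(); print(s['finger_gap'],s['wrist_force'])
plan([625,143,135],np.radians(185.92))
```

```text
13.268566151533298 [-0.01 -0.73  1.69]
eef [451.3  354.59  26.67] rot [ 3.14 -0.    2.16] wz -62.29606597804146 shift [-150.95 -228.37 -108.33]
```

Emit:
send_rows(
  plan=[
    {"travel":[0,0,-20],"delta_rot":[0,0,0],"fingers":1},
    {"travel":[0,0,-44],"delta_rot":[0,0,0],"fingers":1},
    {"travel":[0,0,-44],"delta_rot":[0,0,0],"fingers":1},
    {"travel":[0,0,0],"delta_rot":[0,0,-7.8],"fingers":1},
    {"travel":[0,0,0],"delta_rot":[0,0,-7.8],"fingers":1},
    {"travel":[0,0,0],"delta_rot":[0,0,-7.8],"fingers":1},
    {"travel":[0,0,0],"delta_rot":[0,0,-7.8],"fingers":1},
    {"travel":[0,0,0],"delta_rot":[0,0,-7.8],"fingers":1},
    {"travel":[0,0,0],"delta_rot":[0,0,-7.8],"fingers":1},
    {"travel":[0,0,0],"delta_rot":[0,0,-7.8],"fingers":1},
    {"travel":[0,0,0],"delta_rot":[0,0,-7.7],"fingers":1},
    {"travel":[-25.2,-38.1,0],"delta_rot":[0,0,0],"fingers":1},
    {"travel":[-25.2,-38.1,0],"delta_rot":[0,0,0],"fingers":1},
    {"travel":[-25.2,-38.1,0],"delta_rot":[0,0,0],"fingers":1},
    {"travel":[-25.2,-38.1,0],"delta_rot":[0,0,0],"fingers":1},
    {"travel":[-25.2,-38.1,0],"delta_rot":[0,0,0],"fingers":1},
    {"travel":[-25.2,-38.1,0],"delta_rot":[0,0,0],"fingers":1},
    {"travel":[0,0,0],"delta_rot":[0,0,0],"fingers":1},
    {"travel":[0,0,0],"delta_rot":[0,0,0],"fingers":1},
  ],
)

```text
clock: 31.1
eef_pos: [624.8, 142.8, 133.7]
eef_rot: [3.14, -0.001, -3.038]
wrist_force: [0.1, 0.8, -2.3]
finger_gap: 13.5
```

```bash
python3 f.py w9 21.5; python3 -c "
from h import *
plan([643.1,144.2,90],np.radians(185.92))"
```

```text
[624.64 143.34 133.91] [ 179.91   -0.03 -174.04] 13.364186516263404 [-0.04 -0.65 -1.18]
held plate tool 5638 ((1.198089599609375, -0.25378990173339844), (96.31385803222656, 50.13538360595703), 0.126031294465065) 22.739683783771984
pin0 [(0.63, array([692.63, -19.97,  53.3 ]), array([ -50.7 , -169.6 ,   80.34])), (0.57, array([684.74,  62.16,  50.49]), array([-51.38, -87.11,  83.27]))]
notch0 [(0.97, array([696.47, -17.25,  30.69]), array([ -54.81, -167.33,  102.94])), (0.76, array([658.19, 148.46, 111.78]), array([-33.91,   1.58,  22.12])), (0.61, array([685.57,  63.15,  50.11]), array([-52.31, -86.21,  83.65]))]
honer [(0.76, array([640.78,  60.38,   0.86]), array([ -7.5 , -84.38, 132.92]))]
brass 262 [ 77.27 242.99] world [658.08 -17.31  54.  ] tool [ -16.61 -163.37   79.66]
brass 58 [ 78.29 282.03] world [693.27 -19.11  53.2 ] tool [ -51.43 -168.82   80.44]
brass 45 [179.38 280.87] world [683.65  64.98  53.05] tool [-50.59 -84.18  80.71]
base ((588.2474975585938, 65.5596923828125), (239.71026611328125, 300.3138427734375), 6.450421333312988)
bed 3229 ((642.3360595703125, 60.18231201171875), (69.91511535644531, 36.270790100097656), 5.939806938171387) 37.494622785248
bed 650 ((611.801025390625, 348.00030517578125), (30.25113868713379, 80.22758483886719), 80.93733215332031) 39.95148453206499
bed 563 ((728.9085083007812, -16.15066146850586), (2.254688262939453, 103.158203125), 6.0260138511657715) 40.01494897746486
eef [624.78 143.5  134.3 ] rot [ 3.14  0.   -3.04] wz 0.07374811774811023 shift [-18.29  -1.19  44.3 ]
```

View pics/w9.png

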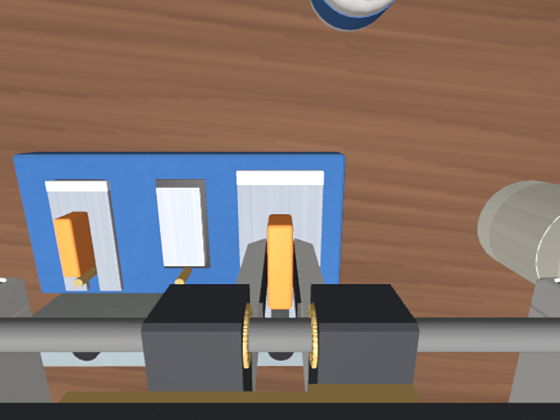

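Held blade B over bed 0 (plate 237–323, 172–265), blade A at bed 2 with its pin at (85,278). Pin 0 is hidden by the rib, so I use the seated pose of A + 170 mm spacing and watch the force on the way down.

Emit:
send_rows(
  plan=[
    {"travel":[-8.7,0.4,0],"delta_rot":[0,0,0],"fingers":1},
    {"travel":[-8.6,0,0],"delta_rot":[0,0,0],"fingers":1},
    {"travel":[0,0,20],"delta_rot":[0,0,0],"fingers":1},
    {"travel":[0,0,20],"delta_rot":[0,0,0],"fingers":1},
    {"travel":[0,0,8],"delta_rot":[0,0,0],"fingers":1},
    {"travel":[0,0,4],"delta_rot":[0,0,0],"fingers":1},
    {"travel":[0,0,4],"delta_rot":[0,0,0],"fingers":1},
    {"travel":[0,0,0],"delta_rot":[0,0,0],"fingers":1},
  ],
)

```text
clock: 32.3
eef_pos: [642.4, 144.9, 78.3]
eef_rot: [3.14, 0.0, -3.038]
wrist_force: [0.6, -0.2, -2.0]
finger_gap: 13.5
```

Below the pin's top with no force: the notch has taken the pin. Continue.

Emit:
send_rows(
  plan=[
    {"travel":[0,0,5],"delta_rot":[0,0,0],"fingers":1},
    {"travel":[0,0,5],"delta_rot":[0,0,0],"fingers":1},
    {"travel":[0,0,0],"delta_rot":[0,0,0],"fingers":1},
    {"travel":[0,0,0],"delta_rot":[0,0,0],"fingers":1},
  ],
)

```text
clock: 32.8
eef_pos: [642.4, 144.9, 68.3]
eef_rot: [3.14, 0.0, -3.038]
wrist_force: [0.2, -0.2, -2.2]
finger_gap: 13.8
```

Emit:
send_rows(
  plan=[
    {"travel":[0,0,3],"delta_rot":[0,0,0],"fingers":1},
    {"travel":[0,0,3],"delta_rot":[0,0,0],"fingers":1},
    {"travel":[0,0,3],"delta_rot":[0,0,0],"fingers":1},
    {"travel":[0,0,3],"delta_rot":[0,0,0],"fingers":1},
    {"travel":[0,0,1.5],"delta_rot":[0,0,0],"fingers":1},
    {"travel":[0,0,0],"delta_rot":[0,0,0],"fingers":1},
    {"travel":[0,0,0],"delta_rot":[0,0,0],"fingers":1},
  ],
)

```text
clock: 33.67
eef_pos: [642.8, 145.0, 56.6]
eef_rot: [3.14, 0.002, -3.038]
wrist_force: [-8.2, -0.3, 20.3]
finger_gap: 13.7
```

Home height (56.6 vs 56.5 before). A bit more press, then release and look.

Emit:
send_rows(
  plan=[
    {"travel":[0,0,2],"delta_rot":[0,0,0],"fingers":1},
    {"travel":[0,0,0],"delta_rot":[0,0,0],"fingers":1},
    {"travel":[0,0,0],"delta_rot":[0,0,0],"fingers":1},
  ],
)

```text
clock: 34.05
eef_pos: [642.9, 145.0, 56.4]
eef_rot: [3.14, 0.002, -3.038]
wrist_force: [-16.4, -3.1, 35.5]
finger_gap: 13.8
```

Emit:
send_rows(
  plan=[
    {"travel":[0,0,-3],"delta_rot":[0,0,0],"fingers":1},
    {"travel":[0,0,0],"delta_rot":[0,0,0],"fingers":0},
    {"travel":[0,0,0],"delta_rot":[0,0,0],"fingers":0},
    {"travel":[0,0,0],"delta_rot":[0,0,0],"fingers":0},
    {"travel":[0,0,-10],"delta_rot":[0,0,0],"fingers":0},
    {"travel":[0,0,-30],"delta_rot":[0,0,0],"fingers":0},
    {"travel":[0,0,-50],"delta_rot":[0,0,0],"fingers":0},
    {"travel":[0,0,-50],"delta_rot":[0,0,0],"fingers":-0.3},
    {"travel":[0,0,-30],"delta_rot":[0,0,0],"fingers":-0.3},
    {"travel":[0,0,0],"delta_rot":[0,0,0],"fingers":-0.3},
    {"travel":[0,0,0],"delta_rot":[0,0,0],"fingers":-0.3},
  ],
)

```text
clock: 35.42
eef_pos: [642.0, 144.6, 224.6]
eef_rot: [3.14, -0.001, -3.038]
wrist_force: [0.2, 0.1, -0.8]
finger_gap: 61.1
```

```bash
cat > k.py <<'E'
from h import *
import sys
c=cam('wrist'); save(c,sys.argv[1]); P=cloud(c); s=manip.read_state(); print(s['eef_pos'],np.degrees(s['eef_rot']),s['joints'])
hsv=cv2.cvtColor(c['color'],cv2.COLOR_RGB2HSV)
for z in (45,40,35):
    m=(abs(P[...,2]-z+1)<2)&(hsv[...,1]<70)&(c['z_map']>0); n,l,st,ce=cv2.connectedComponentsWithStats(m.astype(np.uint8))
    for i in range(1,n):
        if st[i][4]>400: print(z,st[i][4],ce[i],rect(P,l==i),P[l==i].mean(0))
print('pins',[(d['confidence'],toW(c,d['at'])) for d in tip_of('pin0','wrist')][:4])
print('notch',[(d['confidence'],toW(c,d['at'])) for d in tip_of('notch0','wrist')][:4])
plan([476,-450,241],np.radians(85.2))
E
python3 k.py w10
```

```text
[641.93 144.59 224.21] [ 179.93   -0.11 -174.08] [ 0.17  0.55  1.17  0.    1.42 -1.51]
40 1463 [203.83 187.25] ((642.7084350585938, 60.278564453125), (69.38374328613281, 36.02193069458008), 5.677575588226318) [641.79  60.07  37.81]
35 2958 [279.68 191.09] ((643.2241821289062, 145.1416015625), (99.88249206542969, 49.91626739501953), 5.901816368103027) [638.52 144.71  34.12]
35 2603 [132.3 189.7] ((661.7841186523438, -23.611186981201172), (100.39629364013672, 51.11371994018555), 5.881213665008545) [654.   -20.8   34.22]
pins [(0.91, array([685.05,  62.11,  49.88])), (0.56, array([678.96, 148.14,  52.81])), (0.56, array([694.18, -22.6 ,  50.68]))]
notch [(0.65, array([699.44, -17.22,  29.87])), (0.63, array([673.72, 149.72,  31.53]))]
eef [642.01 144.61 224.3 ] rot [ 3.14 -0.   -3.04] wz 100.72362120025575 shift [-606.41 -115.67  -16.7 ]
```

View pics/w10.png

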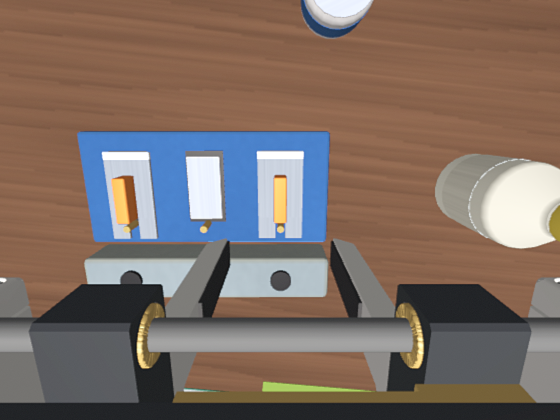

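Both blades lie straight, pins in their notches at (280,229) and (128,229); plate tops 34 mm (bias −1), angle 5.9° = honer. Back to the isolator.

Emit:
send_rows(
  plan=[
    {"travel":[0,0,0],"delta_rot":[0,0,10.1],"fingers":-0.3},
    {"travel":[0,0,0],"delta_rot":[0,0,10.1],"fingers":-0.3},
    {"travel":[0,0,0],"delta_rot":[0,0,10.1],"fingers":-0.3},
    {"travel":[0,0,0],"delta_rot":[0,0,10.1],"fingers":-0.3},
    {"travel":[0,0,0],"delta_rot":[0,0,10.1],"fingers":-0.3},
    {"travel":[0,0,0],"delta_rot":[0,0,10.1],"fingers":-0.3},
    {"travel":[0,0,0],"delta_rot":[0,0,10.1],"fingers":-0.3},
    {"travel":[0,0,0],"delta_rot":[0,0,10.1],"fingers":-0.3},
    {"travel":[0,0,0],"delta_rot":[0,0,10.1],"fingers":-0.3},
    {"travel":[0,0,0],"delta_rot":[0,0,9.9],"fingers":-0.3},
  ],
)

```text
clock: 36.83
eef_pos: [642.2, 144.6, 224.7]
eef_rot: [-3.14, -0.001, 1.48]
wrist_force: [0.1, -0.1, -0.1]
finger_gap: 61.3
```

Emit:
send_rows(
  plan=[
    {"travel":[-48.8,-9.6,0],"delta_rot":[0,0,0],"fingers":-0.3},
    {"travel":[-48.8,-9.6,0],"delta_rot":[0,0,0],"fingers":-0.3},
    {"travel":[-48.8,-9.6,0],"delta_rot":[0,0,0],"fingers":-0.3},
    {"travel":[-48.8,-9.6,0],"delta_rot":[0,0,0],"fingers":-0.3},
    {"travel":[-48.8,-9.6,0],"delta_rot":[0,0,0],"fingers":-0.3},
    {"travel":[-48.8,-9.6,0],"delta_rot":[0,0,0],"fingers":-0.3},
    {"travel":[-48.8,-9.6,0],"delta_rot":[0,0,0],"fingers":-0.3},
    {"travel":[-48.8,-9.6,0],"delta_rot":[0,0,0],"fingers":-0.3},
    {"travel":[-48.8,-9.6,0],"delta_rot":[0,0,0],"fingers":-0.3},
    {"travel":[-48.8,-9.6,0],"delta_rot":[0,0,0],"fingers":-0.3},
    {"travel":[-48.8,-9.6,0],"delta_rot":[0,0,0],"fingers":-0.3},
    {"travel":[-48.8,-9.6,0],"delta_rot":[0,0,0],"fingers":-0.3},
    {"travel":[0,0,0],"delta_rot":[0,6.15,0],"fingers":-0.3},
    {"travel":[0,0,0],"delta_rot":[0,6.15,0],"fingers":-0.3},
    {"travel":[0,0,0],"delta_rot":[0,6.15,0],"fingers":-0.3},
    {"travel":[0,0,0],"delta_rot":[0,6.15,0],"fingers":-0.3},
    {"travel":[0,0,0],"delta_rot":[0,0,0],"fingers":-0.3},
    {"travel":[0,0,0],"delta_rot":[0,0,0],"fingers":-0.3},
  ],
)

```text
clock: 39.08
eef_pos: [477.9, -428.8, 224.6]
eef_rot: [-3.141, -0.429, 1.486]
wrist_force: [0.7, -0.3, 0.3]
finger_gap: 61.2
```

```bash
python3 iso.py -.42 76; python3 e.py; python3 -c "
from h import *
c=cam('wrist')
print([(d['confidence'],toW(c,d['at'])) for d in tip_of('bat_head','wrist')])"
```

```text
[ 477.95 -428.81  224.58] [-0.9   0.69  1.    0.29  1.76 -0.81] [ 0.67 -0.25  0.3 ] 61.23514317396518
shift [-11.31   0.14 104.99] rot [-0.01 -0.5  -0.02]
0.73 [641.31  57.88   0.2 ]
0.62 [660.08 -21.69  30.46]
0.58 [647.79 147.81  31.51]
0.85 [675.36 145.92  33.3 ]
0.59 [695.54 -23.29  33.52]
blade 0.62 679 ((642.9536743164062, 144.03604125976562), (101.98678588867188, 51.229469299316406), 4.129867076873779)
blade 0.59 676 ((662.2577514648438, -24.71961212158203), (101.62873077392578, 49.92678451538086), 5.948212623596191)
blade 0.35 4 ((485.6524658203125, -395.17669677734375), (11.96949291229248, 17.567039489746094), 8.744884490966797)
[(0.81, array([ 480.4, -392.4,  126.1]))]
```

Emit:
send_rows(
  plan=[
    {"travel":[-5.6,0,0],"delta_rot":[0,-0.5,0],"fingers":-0.3},
    {"travel":[-5.6,0,25],"delta_rot":[0,0,0],"fingers":-0.3},
    {"travel":[0,0,30],"delta_rot":[0,0,0],"fingers":-0.3},
    {"travel":[0,0,30],"delta_rot":[0,0,0],"fingers":-0.3},
    {"travel":[0,0,19],"delta_rot":[0,0,0],"fingers":-0.3},
    {"travel":[0,0,0],"delta_rot":[0,0,0],"fingers":0},
    {"travel":[0,0,0],"delta_rot":[0,0,0],"fingers":1},
    {"travel":[0,0,0],"delta_rot":[0,0,0],"fingers":1},
    {"travel":[0,0,0],"delta_rot":[0,0,0],"fingers":1},
    {"travel":[0,0,0],"delta_rot":[0,0,0],"fingers":1},
    {"travel":[0,0,0],"delta_rot":[0,0,0],"fingers":1},
    {"travel":[0,0,0],"delta_rot":[0,0,0],"fingers":1},
  ],
)

```text
clock: 40.88
eef_pos: [480.6, -397.0, 125.7]
eef_rot: [3.141, -0.421, 1.486]
wrist_force: [-0.1, -1.9, 3.6]
finger_gap: 21.7
```

Emit:
send_rows(
  plan=[
    {"travel":[0,0,-5],"delta_rot":[0,0,0],"fingers":1},
    {"travel":[0,0,-5],"delta_rot":[0,0,0],"fingers":1},
    {"travel":[0,0,-4],"delta_rot":[0,0,0],"fingers":1},
    {"travel":[0,0,0],"delta_rot":[0,0,0],"fingers":1},
    {"travel":[0,0,0],"delta_rot":[0,0,0],"fingers":1},
  ],
)

```text
clock: 41.5
eef_pos: [480.1, -402.3, 137.8]
eef_rot: [-3.141, -0.422, 1.486]
wrist_force: [4.1, 2.3, -8.3]
finger_gap: 21.6
```

```bash
python3 iso.py -.42 89
```

```text
[ 480.07 -402.26  137.81] [-0.87  0.71  1.17  0.29  1.57 -0.83] [ 4.12  2.25 -8.29] 21.580695475075952
shift [0.66 0.24 1.99] rot [-0.01 -0.14 -0.03]
```

Emit:
send_rows(
  plan=[
    {"travel":[9.56,0,0.5],"delta_rot":[0,-6.1,0],"fingers":1},
    {"travel":[9.56,0,0.5],"delta_rot":[0,-6.1,0],"fingers":1},
    {"travel":[9.56,0,0.5],"delta_rot":[0,-6.1,0],"fingers":1},
    {"travel":[9.56,0,0.5],"delta_rot":[0,-6.1,0],"fingers":1},
    {"travel":[9.56,0,0.5],"delta_rot":[0,-6.1,0],"fingers":1},
    {"travel":[9.56,0,0.5],"delta_rot":[0,-6.1,0],"fingers":1},
    {"travel":[9.56,0,0.5],"delta_rot":[0,-6.1,0],"fingers":1},
    {"travel":[9.56,0,0.5],"delta_rot":[0,-6.1,0],"fingers":1},
    {"travel":[0,0,0],"delta_rot":[0,0,0],"fingers":1},
    {"travel":[0,0,0],"delta_rot":[0,0,0],"fingers":1},
    {"travel":[0,0,0],"delta_rot":[0,0,0],"fingers":1},
  ],
)

```text
clock: 42.88
eef_pos: [486.3, -328.4, 137.6]
eef_rot: [-3.142, 0.428, 1.485]
wrist_force: [3.3, 2.3, -11.2]
finger_gap: 21.7
```

```bash
python3 iso.py .43 75
```

```text
[ 486.26 -328.4   137.64] [-0.49  0.4   1.65 -0.48  0.96 -0.15] [  3.31   2.28 -11.23] 21.730834063833548
shift [ 1.33  0.32 15.3 ] rot [-0.03 -0.14 -0.07]
```

Emit:
send_rows(
  plan=[
    {"travel":[1,0,4],"delta_rot":[0,0,0],"fingers":1},
    {"travel":[0,0,5],"delta_rot":[0,0,0],"fingers":1},
    {"travel":[0,0,5],"delta_rot":[0,0,0],"fingers":1},
    {"travel":[0,0,0],"delta_rot":[0,0,0],"fingers":1},
    {"travel":[0,0,0],"delta_rot":[0,0,0],"fingers":1},
  ],
)

```text
clock: 43.5
eef_pos: [486.1, -333.5, 125.3]
eef_rot: [3.141, 0.43, 1.485]
wrist_force: [-0.4, 2.6, 1.8]
finger_gap: 21.5
```

Emit:
send_rows(
  plan=[
    {"travel":[0,0,0],"delta_rot":[0,0,0],"fingers":-0.3},
    {"travel":[0,0,0],"delta_rot":[0,0,0],"fingers":-0.3},
    {"travel":[0,0,0],"delta_rot":[0,0,0],"fingers":-0.3},
    {"travel":[0,0,-20],"delta_rot":[0,0,0],"fingers":-0.3},
    {"travel":[0,0,-30],"delta_rot":[0,0,0],"fingers":-0.3},
    {"travel":[0,0,-40],"delta_rot":[0,0,0],"fingers":-0.3},
    {"travel":[0,0,-40],"delta_rot":[0,6.15,0],"fingers":-0.3},
    {"travel":[-40,0,0],"delta_rot":[0,6.15,0],"fingers":-0.3},
    {"travel":[-30,0,0],"delta_rot":[0,6.15,0],"fingers":-0.3},
    {"travel":[-20,0,0],"delta_rot":[0,6.15,0],"fingers":-0.3},
    {"travel":[0,0,0],"delta_rot":[0,0,0],"fingers":-0.3},
    {"travel":[0,0,0],"delta_rot":[0,0,0],"fingers":-0.3},
  ],
)

```text
clock: 45.0
eef_pos: [483.3, -365.5, 264.8]
eef_rot: [3.141, 0.001, 1.486]
wrist_force: [0.3, 0.7, 0.5]
finger_gap: 61.2
```

Run:
```python
from h import *
c=cam('wrist'); save(c,'w11'); print(manip.read_state()['eef_pos'])
print([(d['confidence'],toW(c,d['at'])) for d in tip_of('bat_head','wrist')])
for n in ('top','scene'):
    c=cam(n)
    if n=='scene': save(c,'s2')
    for t in 'bat_head tin spray hardener blade0 notch0'.split(): print(n,t,[(round(d['confidence'],2),toW(c,d['at'])) for d in tip_of(t,n)][:3])
```

```text
[ 483.44 -365.14  264.8 ]
[(0.6, array([ 484.29, -330.38,  122.72]))]
top bat_head [(0.55, array([ 485.36, -333.6 ,  125.63]))]
top tin [(0.76, array([440.12, 184.07,  -1.77])), (0.52, array([674.69, 150.39,  31.1 ]))]
top spray [(0.89, array([ 681.37, -240.39,   -4.77]))]
top hardener [(0.9, array([611.79, 375.72,   0.85]))]
top blade0 [(0.69, array([662.17, -21.55,  32.89])), (0.49, array([642.91,  58.01,   0.91]))]
top notch0 [(0.76, array([675.02, 148.62,  33.82])), (0.63, array([691.73, -21.55,  31.47]))]
scene bat_head [(0.53, array([ 486.96, -332.37,  125.47]))]
scene tin [(0.77, array([431.1 , 183.55,   1.  ]))]
scene spray [(0.71, array([ 680.97, -240.76,   -0.46]))]
scene hardener [(0.55, array([615.25, 376.27,   1.61]))]
scene blade0 [(0.58, array([644.68, 147.32,  32.17]))]
scene notch0 [(0.9, array([674.42, 147.56,  27.18])), (0.59, array([693.09, -20.74,  27.57]))]
```

View pics/w11.png

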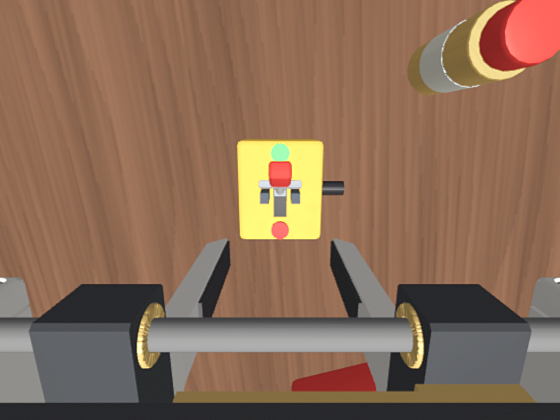

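View pics/s2.png

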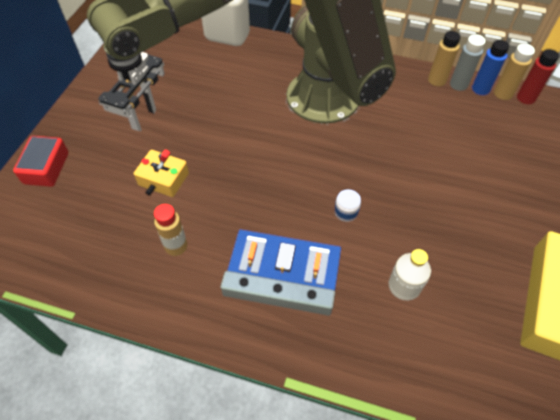

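Bat leans to green, crossbar (280,185) beyond the ridges (265/295,197) as at the start; in the scene view both blades lie in the beds (253,253), (317,264), and the tin, can and bottle stand where they were. Handing in.

```bash
python3 -c "
from cell import manip
print(manip.sign_off())"
```

```text
the job is handed in; nothing more can be done
None
```

The job is done and handed in after about 45 s of robot time.

- **Isolator off:** I pulled the bat, swung it to red and checked in a wrist picture that its crossbar was past the gate. Only then did I touch a blade.
- **Blades:** Two blades were on the bench. No third showed in any picture.
    - The near one was about 39 mm from where the top camera first put it, probably knocked, so I measured it again before gripping.
    - One blade is on bed 2 and the other on bed 0. Bed 1 is empty.
    - I pressed each with about 35 N until it stopped. The blade tops read 34 mm, which is the expected 35 mm for a fully home bed once the camera's roughly 1 mm low reading is allowed for. Both lie at the honer's angle (5.9°) with the pin in the notch.
- **Isolator on:** I pulled the bat, swung it back to green and let it drop in. The last wrist picture shows it lying as it did at the start. It reads about 0.43 rad of tilt, with the head at about 75 mm.
- **Bystanders:** The tin, spray can and bottle read where they were at the start, within camera noise.

**Readings that disagreed:** For bed 0 the camera's pin spacing came out about 1 mm short of the stated 170 mm. I used the stated spacing and watched the force on the way down. One network reading of the bat on the red side gave a tilt of about -0.38 rad, against -0.42 from the grip; both are within the lock range. No check failed.

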